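# Lay out the graded sky border of a sun-and-moon glass panel

## Task

Lay the four blue pieces of foiled glass on the four empty outlines of the paper pattern, one to each outline, so that the sky darkens evenly along the row: the palest beside the amber sun, then light blue, then cobalt, and the darkest navy beside the white moon. Each lies flat, centred on its outline and turned the way it is drawn; it is glass, so set it down and never drop it. Leave the sun and the moon lying where they are.

Things in the scene. Friction and masses are not known exactly. Their poses are not given: they have to be found in the camera images.
- ice_center (a point): loose piece of thick glass, palest, ice-blue, edged in bright copper foil: a pointed lozenge (long hexagon) 60 mm long, 30 mm wide and 12 mm thick, about 40 g, lying flat. Point at its centre, 6 mm above its underside; x runs along its length from point to point, y across its two parallel long sides (30 mm apart, each 30 mm long, the ones to grip), z up
- sky_center (a point): loose piece of thick glass, light sky-blue, edged in bright copper foil: a pointed lozenge (long hexagon) 60 mm long, 30 mm wide and 12 mm thick, about 40 g, lying flat. Point at its centre, 6 mm above its underside; x runs along its length from point to point, y across its two parallel long sides (30 mm apart, each 30 mm long, the ones to grip), z up
- cobalt_center (a point): loose piece of thick glass, strong cobalt-blue, edged in bright copper foil: a pointed lozenge (long hexagon) 60 mm long, 30 mm wide and 12 mm thick, about 40 g, lying flat. Point at its centre, 6 mm above its underside; x runs along its length from point to point, y across its two parallel long sides (30 mm apart, each 30 mm long, the ones to grip), z up
- navy_center (a point): loose piece of thick glass, deepest, almost black navy-blue, edged in bright copper foil: a pointed lozenge (long hexagon) 60 mm long, 30 mm wide and 12 mm thick, about 40 g, lying flat. Point at its centre, 6 mm above its underside; x runs along its length from point to point, y across its two parallel long sides (30 mm apart, each 30 mm long, the ones to grip), z up
- outline_a: one of four equal empty outlines, light tan inside a dark line, drawn flat on the brown paper: a lozenge 66 by 35 mm for a piece of 60 by 30 mm. The four stand side by side in a straight row, 76 mm from centre to centre. Origin at its centre, at bench height (the paper is 1 mm thick or less, and the pieces lie at bench height); x along its length (point to point), y along the row, z up. The letter says nothing of its place in the row
- outline_b: one of four equal empty outlines, light tan inside a dark line, drawn flat on the brown paper: a lozenge 66 by 35 mm for a piece of 60 by 30 mm. The four stand side by side in a straight row, 76 mm from centre to centre. Origin at its centre, at bench height (the paper is 1 mm thick or less, and the pieces lie at bench height); x along its length (point to point), y along the row, z up. The letter says nothing of its place in the row
- outline_c: one of four equal empty outlines, light tan inside a dark line, drawn flat on the brown paper: a lozenge 66 by 35 mm for a piece of 60 by 30 mm. The four stand side by side in a straight row, 76 mm from centre to centre. Origin at its centre, at bench height (the paper is 1 mm thick or less, and the pieces lie at bench height); x along its length (point to point), y along the row, z up. The letter says nothing of its place in the row
- outline_d: one of four equal empty outlines, light tan inside a dark line, drawn flat on the brown paper: a lozenge 66 by 35 mm for a piece of 60 by 30 mm. The four stand side by side in a straight row, 76 mm from centre to centre. Origin at its centre, at bench height (the paper is 1 mm thick or less, and the pieces lie at bench height); x along its length (point to point), y along the row, z up. The letter says nothing of its place in the row
- sun: round piece of amber glass, copper-edged, 52 mm across, 12 mm thick, already lying loose at one end of the row of outlines, 76 mm from the centre of the nearest outline. Origin at the centre of its underside
- moon: round piece of white glass, copper-edged, 44 mm across, 12 mm thick, already lying loose at the other end of the row, 76 mm from the centre of the nearest outline. Origin at the centre of its underside
There are look-alikes about, which are no part of the job. Leave any turquoise or yellow look-alike of the part that bears sky_center alone. Leave any green look-alike of the part that bears navy_center alone.

How it is judged (in metres and radians):
At the end, for the whole second after the job is handed in: From the sun to the moon the outlines hold the ice-blue, the sky-blue, the cobalt and the navy piece, each within 12 mm of its outline's centre and within 15 degrees of its direction (either way round), flat on the paper, released and at rest; the sun and the moon are within 12 mm of where they lay (((horizontal distance between ice_center and outline_a below 0.012 m and angle between the x axis of ice_center and the x axis of outline_a, either way round below 0.26 rad) or (horizontal distance between ice_center and outline_b below 0.012 m and angle between the x axis of ice_center and the x axis of outline_b, either way round below 0.26 rad) or (horizontal distance between ice_center and outline_c below 0.012 m and angle between the x axis of ice_center and the x axis of outline_c, either way round below 0.26 rad) or (horizontal distance between ice_center and outline_d below 0.012 m and angle between the x axis of ice_center and the x axis of outline_d, either way round below 0.26 rad)) and horizontal distance between ice_center and sun between 0.046 and 0.106 m and height (world z) of each of ice_center, sky_center, cobalt_center, navy_center below 0.01 m and angle between each of ice_center, sky_center, cobalt_center, navy_center's own z axis and vertical below 0.1 rad and linear speed of each of ice, sky, cobalt, navy below 0.01 m/s and angular speed of each of ice, sky, cobalt, navy below 0.2 rad/s and contact force between the fingers and ice below 0.1 N and ((horizontal distance between sky_center and outline_a below 0.012 m and angle between the x axis of sky_center and the x axis of outline_a, either way round below 0.26 rad) or (horizontal distance between sky_center and outline_b below 0.012 m and angle between the x axis of sky_center and the x axis of outline_b, either way round below 0.26 rad) or (horizontal distance between sky_center and outline_c below 0.012 m and angle between the x axis of sky_center and the x axis of outline_c, either way round below 0.26 rad) or (horizontal distance between sky_center and outline_d below 0.012 m and angle between the x axis of sky_center and the x axis of outline_d, either way round below 0.26 rad)) and horizontal distance between sky_center and sun between 0.122 and 0.182 m and contact force between the fingers and sky below 0.1 N and ((horizontal distance between cobalt_center and outline_a below 0.012 m and angle between the x axis of cobalt_center and the x axis of outline_a, either way round below 0.26 rad) or (horizontal distance between cobalt_center and outline_b below 0.012 m and angle between the x axis of cobalt_center and the x axis of outline_b, either way round below 0.26 rad) or (horizontal distance between cobalt_center and outline_c below 0.012 m and angle between the x axis of cobalt_center and the x axis of outline_c, either way round below 0.26 rad) or (horizontal distance between cobalt_center and outline_d below 0.012 m and angle between the x axis of cobalt_center and the x axis of outline_d, either way round below 0.26 rad)) and horizontal distance between cobalt_center and sun between 0.198 and 0.258 m and contact force between the fingers and cobalt below 0.1 N and ((horizontal distance between navy_center and outline_a below 0.012 m and angle between the x axis of navy_center and the x axis of outline_a, either way round below 0.26 rad) or (horizontal distance between navy_center and outline_b below 0.012 m and angle between the x axis of navy_center and the x axis of outline_b, either way round below 0.26 rad) or (horizontal distance between navy_center and outline_c below 0.012 m and angle between the x axis of navy_center and the x axis of outline_c, either way round below 0.26 rad) or (horizontal distance between navy_center and outline_d below 0.012 m and angle between the x axis of navy_center and the x axis of outline_d, either way round below 0.26 rad)) and horizontal distance between navy_center and sun between 0.274 and 0.334 m and contact force between the fingers and navy below 0.1 N and distance of each of sun, moon from where it was at the start of the episode below 0.012 m); the robot touches nothing.
It fails at once if a blue glass piece is let go or slips out more than 3 cm above the paper ((height (world z) of ice_center above 0.038 m and contact force between the fingers and ice below 0.05 N) or (height (world z) of sky_center above 0.038 m and contact force between the fingers and sky below 0.05 N) or (height (world z) of cobalt_center above 0.038 m and contact force between the fingers and cobalt below 0.05 N) or (height (world z) of navy_center above 0.038 m and contact force between the fingers and navy below 0.05 N)).
It fails at once if the sun or the moon is knocked more than 12 mm from its place (distance of any of sun, moon from where it was at the start of the episode above 0.012 m).
It also fails if it takes over 96 s, if anything falls off the work surface, if the arm or the gripper's body presses on something with over 40 N, if the wrist force passes 120 N, or if a joint passes its speed limit or range.

## Robot

A 6-joint arm with a two-finger parallel gripper is mounted at the origin on the work surface. World frame = base frame: x ahead of the robot, y to its left, z up, the work surface at z = 0. Lengths are in mm, angles in rad, forces in N, time in s.
With the tool pointing down it reaches from about 250 to 800 mm from the base axis. Payload 3.9 kg.
Tool frame: the origin (TCP) lies at the very end of the fingers, on their centre line; the grasp point (between the pads) lies 19 mm behind it; z points along the fingers, y is the line along which they close (so a half turn about z gives the same grasp; the last joint's range is limited). The gripper opens to 85 mm and grips with 20 to 120 N. Pads are 22 mm wide; open, the fingers measure 114 mm over their backs; the gripper's body (76 mm by 85 mm) begins 54 mm behind the grasp point. The pads swing forward as they close: fully open they stand 13 mm farther back than shut.
Start: joints at [1.332, 0.26, -0.138, 1.173, 0, 1.571], TCP at [124.178, 510.093, 195.104] pointing down, gripper open.
Joint ranges: [-2.78, 2.78], [-0.83, 1.72], [-1.28, 1.37], [-1.9, 2.12], [-1.57, 1.48], [-3.14, 3.14]. Speed limits (rad/s): [2.57, 2.57, 3.14, 3.14, 3.14, 3.14].

## Interface

Orientations are given as [roll, pitch, yaw] about the fixed x, y, z axes, in that order (R = Rz(yaw) Ry(pitch) Rx(roll)).
In Python, from station import sensors, get_image, camera_params, manip gives the robot as it stands.
- The arm moves only by the tool servo_tool, never from a script. Its argument "motion" is a list of rows, each an object of numbers: "fingers": the opening, from -1 (shut) to 1 (fully open); "dx", "dy", "dz": the shift along the world's x, y, z in mm; "turn": the turn about the world's z in rad. A call has 1 to 12 rows; each row shifts and turns the commanded pose from where the row before left it; what a row does not reach is not made up. A row lasts 1/12 s, in which the tool goes at most 41.7 mm and 7.16 degrees, less where a joint would pass 70% of its speed; a pose out of reach is approached as far as the arm can. A call with a gripper value outside its range is refused whole. The fingers move at their own pace and stop on an object; "force" is the grip in N (left out, the last holds). Time passes only in rows, so rows that do not move let the fingers close. It gives the time, the measured TCP pose, the force, the opening and the grip force at its end, in the units of the state.
- sensors.get_obs(): the state, without advancing time (a new reading comes with each control period).
- get_image(name): name is "scene" or "side" or "wrist"; returns the picture (480x640x3 uint8, red, green, blue); there is no depth.
- camera_params(name): a dict with "vertical_fov" (degrees; the focal length in pixels is half the picture's height over the tangent of half this angle, whatever the lens; pixels are square), "cx", "cy" (the principal point, pixels), "k1" (the pictures are not rectified: a ray, as slopes to the right and down, at radius r is drawn at 1 + k1 r^2 times it, then the intrinsics apply), "rvec" (rotation vector, rad) and "tvec" (3), from world to camera coordinates, as OpenCV has them; the wrist camera has in their place "mount" (4x4, takes a point from camera to tool coordinates, whose origin is the TCP and whose axes are the flange's). Camera axes: x right, y down, z forward; pixel columns grow to the right and rows downward; lengths in mm; the calibration is good to about 2 mm. A picture is of the moment at which its call begins: read the wrist's pose just before it. camera_params takes no time and is no camera call.
- manip.job_done(): hands the job in; it is judged then, once.
The state is a dict: "t": time; "qpos": joint angles; "dq": joint speeds; "tau": joint torques, N m; "position": TCP position; "eef_rot": TCP orientation; "force": force on the tool from outside, world axes, zero at the start; "wrist_torque": the same for the moment, N m; "gripper_width": opening from 0.0 (shut) to 1.0 (fully open); "finger_force": force on a finger pad.
Only numpy, scipy, OpenCV 4.12 (cv2) and the standard library are available. Lean on these libraries where they do the work, as an engineer would, in place of code of your own. Each camera call takes 0.05 s, during which the arm holds its last target. There are 200 camera calls.

## Working session

There is one attempt and no reset: what is moved stays moved. The work goes in short steps, Python scripts to look and compute and a tool call to move; the robot and the scene stay as the last step left them, time stands still between calls to the robot, and variables do not carry over. Pictures are saved under pics/ and viewed, at most 14 in all, crops included, and the job is handed in when it is done.

Besides the shell and the picture viewer there is one more tool, called after "Call:" as a command line: name --argument value ..., lists and objects as JSON in quotes. servo_tool: Moves the arm, as the interface text tells. Its arguments: {"type":"object","properties":{"motion":{"type":"array","items":{"type":"object","properties":{"fingers":{"type":"number"},"dx":{"type":"number"},"dy":{"type":"number"},"dz":{"type":"number"},"turn":{"type":"number"}}}},"force":{"type":"number"}},"required":["motion"]}

```bash
mkdir -p pics
cat > h.py <<'E'
import numpy as np, cv2
from station import sensors, get_image, camera_params, manip
from scipy.spatial.transform import Rotation as R
def snap(n, f):
    o=sensors.get_obs(); im=get_image(n); cv2.imwrite(f'pics/{f}.png', im[:,:,::-1]); return o,im
def pose(n,o):
    p=camera_params(n); f=240/np.tan(np.radians(p['vertical_fov'])/2)
    if 'mount' in p:
        M=np.array(p['mount']); Rt=R.from_euler('xyz',o['eef_rot']).as_matrix()
        return p,f,Rt@M[:3,:3], Rt@M[:3,3]+np.array(o['position'])
    Rw=R.from_rotvec(np.ravel(p['rvec'])).as_matrix(); return p,f,Rw.T,-Rw.T@np.ravel(p['tvec'])
def ray(n,o,uv,z):
    p,f,Rc,c=pose(n,o); uv=np.atleast_2d(uv).astype(float)
    d=(uv-[p['cx'],p['cy']])/f; s=d.copy()
    for _ in range(20): s=d/(1+p['k1']*(s**2).sum(1,keepdims=True))
    w=np.c_[s,np.ones(len(s))]@Rc.T
    return c+w*((z-c[2])/w[:,2])[:,None]
E
python3 - <<'E'
from h import *
for n in ('scene','side','wrist'):
    o,im=snap(n,n+'0'); p,f,Rc,c=pose(n,o); print(n,f,c.round(),Rc[:,2].round(2),p['k1'])
print(o)
E
```

```text
scene 612.9840423309394 [ 954. -467. 1076.] [-0.33  0.4  -0.86] -0.008653579666026525
side 587.2937086994771 [270. 724. 852.] [ 0.25 -0.65 -0.72] -0.13901073668183633
wrist 334.385515382516 [ 43. 530. 373.] [ 0.31 -0.08 -0.95] 0.010695700113639272
{'t': 0.1, 'qpos': array([ 1.33199599e+00,  2.60603744e-01, -1.39266218e-01,  1.17271136e+00,
        2.38092570e-06,  1.57078599e+00]), 'dq': array([ 1.09477725e-03, -3.78622700e-03,  1.64944386e-03,  1.93294166e-03,
       -6.79626646e-05,  4.18356901e-04]), 'tau': array([-7.93614049e-06, -4.06508803e+01,  2.54527760e+01,  1.01306336e-02,
       -3.26537133e-06, -1.90931345e-06]), 'position': array([124.01661   , 509.42592717, 194.34595755]), 'eef_rot': array([-3.13980766e+00, -2.39937894e-06,  2.90280265e+00]), 'force': array([ 0.16365064, -0.01260868, -0.19963044]), 'wrist_torque': array([-0.04233295, -0.02142824,  0.00969052]), 'finger_force': 0.0, 'gripper_width': 0.9989029017406091}
```

View pics/scene0.png

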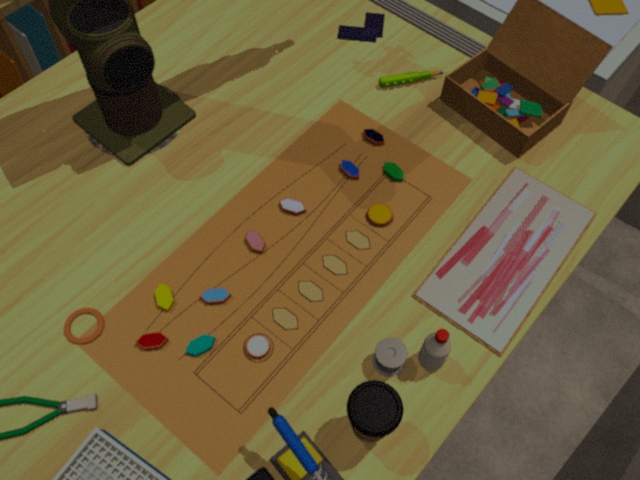

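View pics/side0.png

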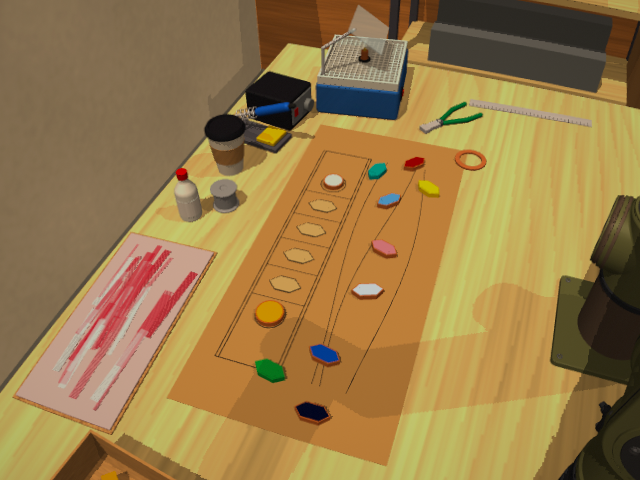

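Scene: sun (379,214), moon (258,346), outlines between at (358,240), (335,265), (311,291), (286,319). Navy (373,136), cobalt (350,170), ice (292,206), sky (215,296); green, turquoise, yellow, red and pink are decoys. The side view agrees.

```bash
cat >> h.py <<'E'
def blob(n,o,im,seed,z,tol=22):
    m=np.zeros((482,642),np.uint8); b=cv2.GaussianBlur(im,(3,3),0)
    cv2.floodFill(b.copy(),m,tuple(seed),0,(tol,)*3,(tol,)*3,4|(255<<8)|cv2.FLOODFILL_FIXED_RANGE|cv2.FLOODFILL_MASK_ONLY)
    c=max(cv2.findContours(m[1:-1,1:-1].copy(),cv2.RETR_EXTERNAL,cv2.CHAIN_APPROX_NONE)[0],key=cv2.contourArea)
    P=ray(n,o,c.reshape(-1,2),z)[:,:2].astype(np.float32)
    mo=cv2.moments((P*10).reshape(-1,1,2)) ; ctr=np.array([mo['m10'],mo['m01']])/mo['m00']/10
    a=.5*np.arctan2(2*mo['mu11'],mo['mu20']-mo['mu02'])
    e=np.array([np.cos(a),np.sin(a)]); q=P-ctr
    return ctr, a, np.ptp(q@e), np.ptp(q@[-e[1],e[0]])
E
python3 - <<'E'
from h import *
S=dict(scene=dict(sun=(379,214),moon=(258,346),o1=(358,240),o2=(335,265),o3=(311,291),o4=(286,319),navy=(373,134),cobalt=(350,168),ice=(292,205),sky=(215,295),green=(393,171)),
side=dict(sun=(269,312),moon=(333,181),o1=(285,284),o2=(299,256),o3=(311,230),o4=(323,206),navy=(312,411),cobalt=(324,353),ice=(367,290),sky=(388,200),green=(269,369)))
for n in S:
    o=sensors.get_obs(); im=cv2.imread(f'pics/{n}0.png')[:,:,::-1].copy()
    for k,s in S[n].items():
        c,a,l,w=blob(n,o,im,s,1 if k[0]=='o' else 12); print(n,k,c.round(1),round(float(a),3),round(float(l)),round(float(w)))
E
```

```text
scene sun [593.1 165.7] 1.382 46 46
scene moon [ 607.2 -214.9] 1.209 36 35
scene o1 [598.2  50.4] -1.529 148 98
scene o2 [598.5  50.4] -1.527 148 98
scene o3 [602.3 -63. ] 0.047 97 72
scene o4 [ 605.1 -139.2] 0.04 98 72
scene navy [451.3 322.4] 0.062 42 19
scene cobalt [470.4 214.9] -0.089 42 19
scene ice [443.   57.5] 0.382 46 22
scene sky [ 473.6 -195.1] 0.835 48 23
scene green [546.2 272.2] -0.172 49 25
side sun [592.4 165.7] -1.049 46 44
side moon [ 606.6 -212.9] 0.145 32 32
side o1 [595.7  89.2] 0.046 54 28
side o2 [598.8  13.2] 0.024 53 27
side o3 [602.1 -63.2] 0.023 52 29
side o4 [ 604.5 -139.1] 0.027 52 29
side navy [449.8 323.2] 0.057 48 22
side cobalt [469.3 215.3] -0.15 47 21
side ice [442.4  58.1] 0.358 46 19
side sky [ 473.4 -194. ] 0.823 44 21
side green [543.3 276.3] -0.176 54 28
```

The positions agree between views and the sun, outlines and moon are spaced at 76 mm. Navy is first.

Call:
servo_tool --motion '[{"dx":32.6,"dy":-18.7,"dz":-9.4,"turn":0.03,"fingers":0.2},{"dx":32.6,"dy":-18.7,"dz":-9.4,"turn":0.03,"fingers":0.2},{"dx":32.6,"dy":-18.7,"dz":-9.4,"turn":0.03,"fingers":0.2},{"dx":32.6,"dy":-18.7,"dz":-9.4,"turn":0.03,"fingers":0.2},{"dx":32.6,"dy":-18.7,"dz":-9.4,"turn":0.03,"fingers":0.2},{"dx":32.6,"dy":-18.7,"dz":-9.4,"turn":0.03,"fingers":0.2},{"dx":32.6,"dy":-18.7,"dz":-9.4,"turn":0.03,"fingers":0.2},{"dx":32.6,"dy":-18.7,"dz":-9.4,"turn":0.03,"fingers":0.2},{"dx":32.6,"dy":-18.7,"dz":-9.4,"turn":0.03,"fingers":0.2},{"dx":32.6,"dy":-18.7,"dz":-9.4,"turn":0.03,"fingers":0.2},{"fingers":0.2},{"fingers":0.2}]' --force 30

```text
invalid input at $.motion[10]: expected keys fingers, dx, dy, dz, turn
```

Run:
```python
from h import *
o,im=snap('wrist','w1'); print({k:np.round(o[k],3) for k in('t','position','eef_rot','qpos','gripper_width','force')})
```

```text
{'t': np.float64(0.15), 'position': array([124.028, 509.544, 194.471]), 'eef_rot': array([-3.14 , -0.   ,  2.903]), 'qpos': array([ 1.332,  0.261, -0.139,  1.173,  0.   ,  1.571]), 'gripper_width': np.float64(1.001), 'force': array([0.172, 0.298, 0.953])}
```

View pics/w1.png

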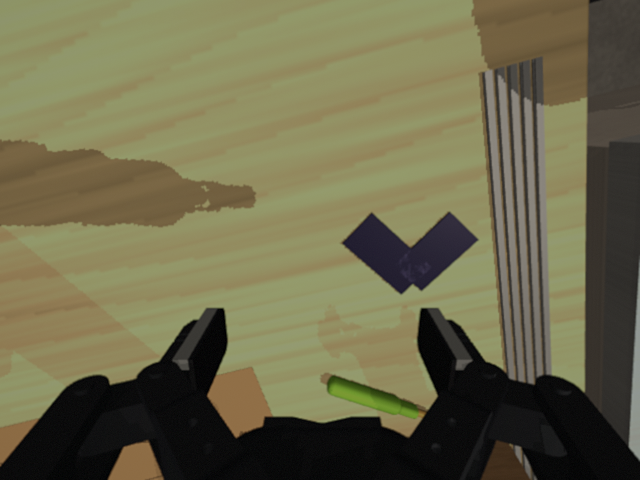

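Refused: every row needs all five keys. The wrist view shows the bench at the start pose with the fingers at the sides (x≈200 and 440).

Call:
servo_tool --motion '[{"dx":32.6,"dy":-18.7,"dz":-9.4,"turn":0.03,"fingers":0.2},{"dx":32.6,"dy":-18.7,"dz":-9.4,"turn":0.03,"fingers":0.2},{"dx":32.6,"dy":-18.7,"dz":-9.4,"turn":0.03,"fingers":0.2},{"dx":32.6,"dy":-18.7,"dz":-9.4,"turn":0.03,"fingers":0.2},{"dx":32.6,"dy":-18.7,"dz":-9.4,"turn":0.03,"fingers":0.2},{"dx":32.6,"dy":-18.7,"dz":-9.4,"turn":0.03,"fingers":0.2},{"dx":32.6,"dy":-18.7,"dz":-9.4,"turn":0.03,"fingers":0.2},{"dx":32.6,"dy":-18.7,"dz":-9.4,"turn":0.03,"fingers":0.2},{"dx":32.6,"dy":-18.7,"dz":-9.4,"turn":0.03,"fingers":0.2},{"dx":32.6,"dy":-18.7,"dz":-9.4,"turn":0.03,"fingers":0.2},{"dx":0,"dy":0,"dz":0,"turn":0,"fingers":0.2},{"dx":0,"dy":0,"dz":0,"turn":0,"fingers":0.2}]' --force 30

```text
t: 1.2
position: [451.1, 321.6, 100.1]
eef_rot: [-3.141, -0.002, -3.084]
force: [-0.7, 0.3, 1.0]
gripper_width: 0.598
finger_force: 0.0
```

Run:
```python
from h import *
o,im=snap('wrist','w2'); print({k:np.round(o[k],3) for k in('t','position','eef_rot','qpos','gripper_width','force')})
```

```text
{'t': np.float64(1.2), 'position': array([451.108, 321.585, 100.09 ]), 'eef_rot': array([-3.141e+00, -2.000e-03, -3.084e+00]), 'qpos': array([ 0.619,  0.367, -0.24 ,  0.966,  0.   ,  0.562]), 'gripper_width': np.float64(0.598), 'force': array([-0.69 ,  0.321,  1.015])}
```

View pics/w2.png

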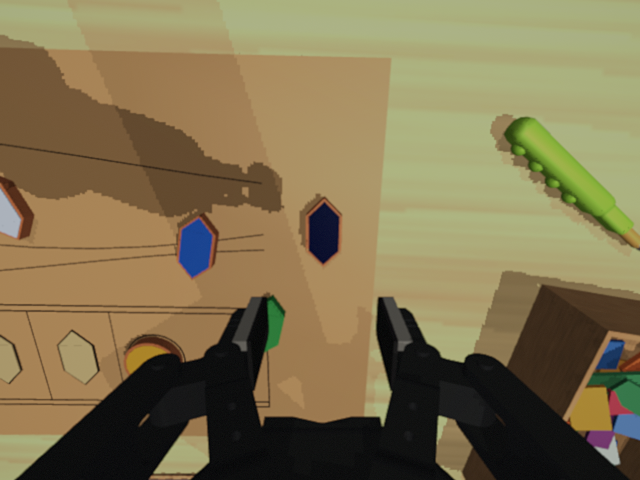

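The wrist shows navy upright at (323,231), cobalt at (197,246), and the sun at (153,353). I'll measure both pieces from here.

Run:
```python
from h import *
o=sensors.get_obs(); im=cv2.imread('pics/w2.png')[:,:,::-1].copy()
for k,s in dict(navy=(323,231),cobalt=(197,246)).items():
    c,a,l,w=blob('wrist',o,im,s,12); print(k,c.round(1),round(float(a),3),l,w)
```

```text
navy [450.1 323.3] 0.042 49.903150209951676 22.637274495787274
cobalt [469.9 215.4] -0.164 50.808799716288334 23.658426966167095
```

Call:
servo_tool --motion '[{"dx":-1,"dy":1.5,"dz":-33,"turn":0,"fingers":0.2},{"dx":0,"dy":0,"dz":-33,"turn":0,"fingers":0.2},{"dx":0,"dy":0,"dz":-22,"turn":0,"fingers":0.2},{"dx":0,"dy":0,"dz":-10,"turn":0,"fingers":0.2},{"dx":0,"dy":0,"dz":0,"turn":0,"fingers":0.2},{"dx":0,"dy":0,"dz":0,"turn":0,"fingers":0.2}]'

```text
t: 1.75
position: [448.5, 325.3, 3.6]
eef_rot: [3.142, -0.0, -3.079]
force: [0.6, -0.3, 0.3]
gripper_width: 0.597
finger_force: 0.0
```

Call:
servo_tool --motion '[{"dx":0,"dy":0,"dz":0,"turn":0,"fingers":-0.5},{"dx":0,"dy":0,"dz":0,"turn":0,"fingers":-0.5},{"dx":0,"dy":0,"dz":0,"turn":0,"fingers":-0.5},{"dx":0,"dy":0,"dz":0,"turn":0,"fingers":-0.5},{"dx":0,"dy":0,"dz":0,"turn":0,"fingers":-0.5},{"dx":0,"dy":0,"dz":0,"turn":0,"fingers":-0.5}]'

```text
t: 2.25
position: [449.4, 324.7, 3.5]
eef_rot: [3.141, 0.001, -3.081]
force: [0.1, -0.1, 0.1]
gripper_width: 0.251
finger_force: 0.0
```

Call:
servo_tool --motion '[{"dx":0,"dy":0,"dz":0,"turn":0,"fingers":0.2},{"dx":0,"dy":0,"dz":0,"turn":0,"fingers":0.2},{"dx":0,"dy":0,"dz":0,"turn":0,"fingers":0.2},{"dx":0,"dy":0,"dz":0,"turn":0,"fingers":0.2},{"dx":0,"dy":0,"dz":0,"turn":0,"fingers":0.2}]'

```text
t: 2.67
position: [449.2, 324.6, 3.0]
eef_rot: [-3.142, -0.0, -3.08]
force: [-0.3, 0.9, -0.5]
gripper_width: 0.6
finger_force: 0.0
```

Run:
```python
from h import *
o,im=snap('wrist','w3');print(o['position'],o['gripper_width'])
```

```text
[449.1510344  324.55338936   3.04517395] 0.6001044053480483
```

View pics/w3.png

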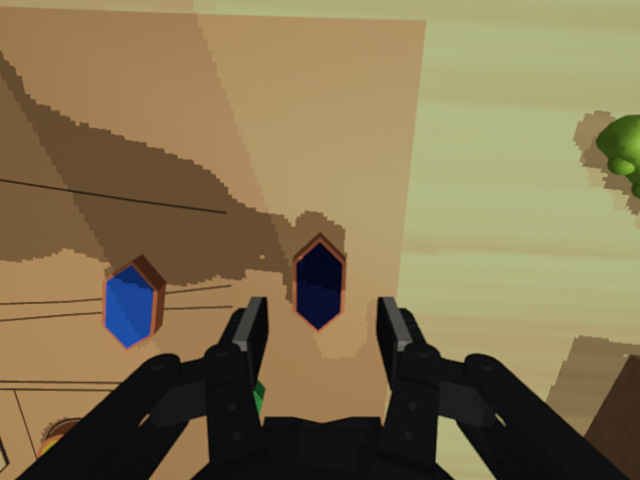

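Navy sits at (320,285) with the fingertips at about (265,300) and (378,300). The tips look nearer the camera than the piece, so I'll check the geometry.

Run:
```python
from h import *
o=sensors.get_obs(); im=cv2.imread('pics/w3.png')[:,:,::-1].copy()
print(blob('wrist',o,im,(320,285),12))
p,f,Rc,c=pose('wrist',o); print(c)
def proj(P):
    q=(np.array(P)-c)@Rc; s=q[:2]/q[2]; s=s*(1+p['k1']*(s@s)); return s*f+[p['cx'],p['cy']]
yw=o['eef_rot'][2]; ty=np.array([np.sin(yw),-np.cos(yw),0])
for dz in (0,5,10,20,30):
  P=np.array(o['position'])+[0,0,dz]; print(dz,[proj(P+s*25.5*ty).round() for s in(-1,0,1)])
```

```text
(array([450.77377653, 322.71301732]), np.float64(0.03588368434930122), np.float64(51.568454379196574), np.float64(24.118700606945204))
[365.99217237 319.66263683 181.71478716]
0 [array([279., 278.]), array([322., 278.]), array([366., 278.])]
5 [array([277., 282.]), array([322., 282.]), array([367., 282.])]
10 [array([276., 286.]), array([322., 286.]), array([368., 286.])]
20 [array([274., 294.]), array([322., 294.]), array([370., 294.])]
30 [array([271., 304.]), array([322., 304.]), array([373., 304.])]
```

Run:
```python
from h import *
o,im=snap('side','s1'); cv2.imwrite('pics/s1c.png',cv2.resize(im[330:480,220:420,::-1],None,fx=4,fy=4,interpolation=cv2.INTER_CUBIC))
```

```text
(no output)
```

View pics/s1c.png

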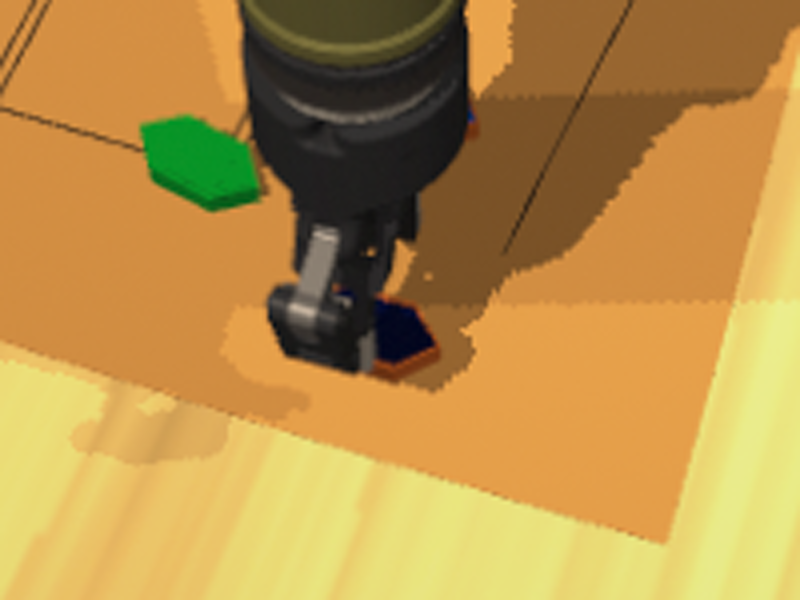

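Run:
```python
from h import *
o=sensors.get_obs()
for uv in ((290,419),(310,423),(313,421)):
  for z in (0,10,20,30): print(uv,z,ray('side',o,uv,z)[0].round(1))
```

```text
(290, 419) 0 [479.4 342.3   0. ]
(290, 419) 10 [477.  346.7  10. ]
(290, 419) 20 [474.5 351.2  20. ]
(290, 419) 30 [472.1 355.7  30. ]
(310, 423) 0 [447.4 337.8   0. ]
(310, 423) 10 [445.3 342.3  10. ]
(310, 423) 20 [443.2 346.9  20. ]
(310, 423) 30 [441.1 351.4  30. ]
(313, 421) 0 [444.2 333.    0. ]
(313, 421) 10 [442.1 337.5  10. ]
(313, 421) 20 [440.1 342.1  20. ]
(313, 421) 30 [438.1 346.7  30. ]
```

Gripper width may be nonlinear, so −0.5 may have stopped short of the piece. I'll close fully.

Call:
servo_tool --motion '[{"dx":1,"dy":-1.5,"dz":0,"turn":0,"fingers":-1},{"dx":0,"dy":0,"dz":0,"turn":0,"fingers":-1},{"dx":0,"dy":0,"dz":0,"turn":0,"fingers":-1},{"dx":0,"dy":0,"dz":0,"turn":0,"fingers":-1},{"dx":0,"dy":0,"dz":0,"turn":0,"fingers":-1},{"dx":0,"dy":0,"dz":0,"turn":0,"fingers":-1},{"dx":0,"dy":0,"dz":0,"turn":0,"fingers":-1}]'

```text
t: 3.35
position: [450.2, 323.1, 3.1]
eef_rot: [3.142, -0.0, -3.08]
force: [0.4, -0.6, -0.9]
gripper_width: 0.0
finger_force: 0.0
```

Run:
```python
from h import *
o,im=snap('wrist','w4');print(o['position'],o['gripper_width'],o['finger_force'],o['force'])
```

```text
[450.17169543 323.09143982   3.10099108] 0.0004657769778196588 0.0 [ 0.43098756 -0.59613748 -0.88550641]
```

View pics/w4.png

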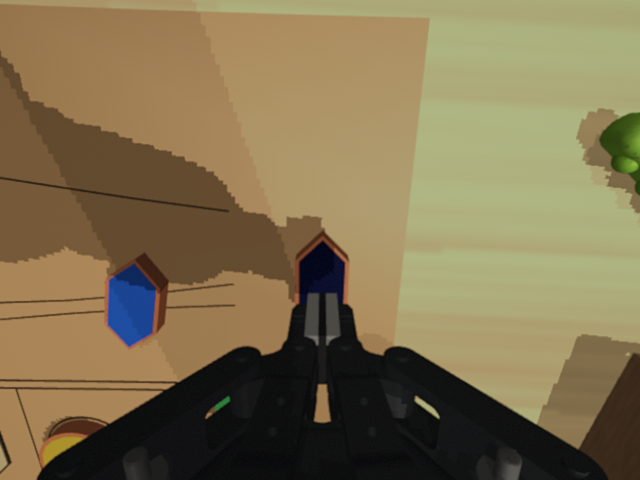

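The fingers shut above the piece: tips at (322,293), overlapping navy. So the true tips are higher than the reported TCP. I'll check the scale with known sizes and the side view.

Run:
```python
from h import *
o=sensors.get_obs()
for z in (12,-8,-18): 
  P=ray('wrist',o,[(296,280),(349,280),(322,234),(319,337)],z); print(z,P.round(1).tolist(),np.linalg.norm(P[0]-P[1]))
# known pair: navy-cobalt distance from fixed cams vs wrist w4
im=cv2.imread('pics/w4.png')[:,:,::-1].copy(); o2=o
for z in (12,2,-8,-18): print(z,blob('wrist',o,im,(135,305),z)[0])
o,im=snap('side','s2'); cv2.imwrite('pics/s2c.png',cv2.resize(im[360:450,260:380,::-1],None,fx=5,fy=5,interpolation=cv2.INTER_CUBIC))
```

```text
12 [[448.0, 308.4, 12.0], [446.2, 337.9, 12.0], [420.3, 321.3, 12.0], [484.3, 323.4, 12.0]] 29.566762192805918
-8 [[457.5, 307.3, -8.0], [455.5, 340.3, -8.0], [426.5, 321.6, -8.0], [498.1, 324.0, -8.0]] 33.04981985303529
-18 [[462.3, 306.7, -18.0], [460.2, 341.4, -18.0], [429.7, 321.8, -18.0], [505.0, 324.3, -18.0]] 34.79134868314998
12 [473.63864303 214.06667622]
2 [479.920322   207.93393327]
-8 [486.20200179 201.80118588]
-18 [492.48368104 195.66844313]
```

View pics/s2c.png

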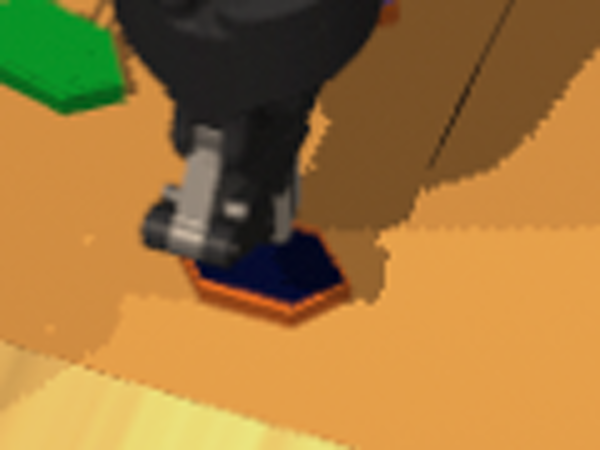

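The wrist camera agrees with the pose (width 29.6 mm against 30 mm). Both views put the real fingertips 20–30 mm above the reported TCP. I'll open and descend in steps, watching the force.

Call:
servo_tool --motion '[{"dx":0,"dy":0,"dz":0,"turn":0,"fingers":0.1},{"dx":0,"dy":0,"dz":0,"turn":0,"fingers":0.1},{"dx":0,"dy":0,"dz":0,"turn":0,"fingers":0.1},{"dx":0,"dy":0,"dz":0,"turn":0,"fingers":0.1},{"dx":0,"dy":0,"dz":0,"turn":0,"fingers":0.1},{"dx":0,"dy":0,"dz":-5,"turn":0,"fingers":0.1},{"dx":0,"dy":0,"dz":-5,"turn":0,"fingers":0.1},{"dx":0,"dy":0,"dz":0,"turn":0,"fingers":0.1},{"dx":0,"dy":0,"dz":0,"turn":0,"fingers":0.1}]'

```text
t: 4.2
position: [449.6, 322.7, -7.6]
eef_rot: [-3.141, -0.001, -3.08]
force: [0.3, -0.8, -0.2]
gripper_width: 0.548
finger_force: 0.0
```

Call:
servo_tool --motion '[{"dx":0,"dy":0,"dz":-5,"turn":0,"fingers":0.1},{"dx":0,"dy":0,"dz":-3,"turn":0,"fingers":0.1},{"dx":0,"dy":0,"dz":0,"turn":0,"fingers":0.1},{"dx":0,"dy":0,"dz":0,"turn":0,"fingers":0.1}]'

```text
t: 4.53
position: [449.9, 322.9, -15.2]
eef_rot: [-3.141, -0.001, -3.08]
force: [1.1, -0.4, -0.5]
gripper_width: 0.549
finger_force: 0.0
```

Run:
```python
from h import *
o,im=snap('wrist','w5');print(o['position'],o['gripper_width'],o['finger_force'],o['force'])
a=im[150:480,160:480,::-1]
o,im=snap('side','s3'); b=cv2.resize(im[360:450,260:380,::-1],None,fx=3.667,fy=3.667,interpolation=cv2.INTER_CUBIC)
cv2.imwrite('pics/c5.png',np.hstack([a,b[:330]]))
```

```text
[449.89050688 322.8855994  -15.23736593] 0.5491335037658803 0.0 [ 1.11727651 -0.43946597 -0.51685058]
```

View pics/c5.png

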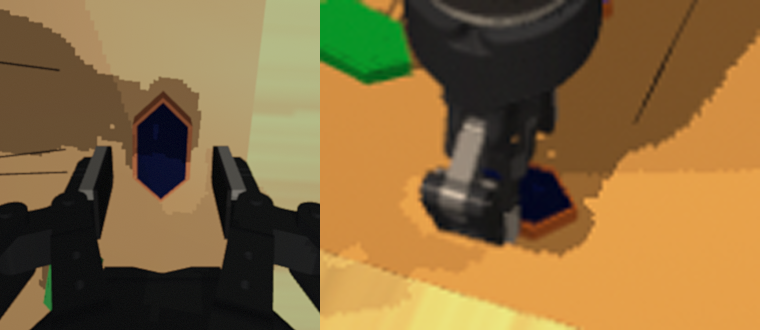

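Pads straddle navy (crop (105–215,147)) but still sit high. I'll continue down.

Call:
servo_tool --motion '[{"dx":0,"dy":0,"dz":-4,"turn":0,"fingers":0.1},{"dx":0,"dy":0,"dz":-4,"turn":0,"fingers":0.1},{"dx":0,"dy":0,"dz":0,"turn":0,"fingers":0.1},{"dx":0,"dy":0,"dz":0,"turn":0,"fingers":0.1}]'

```text
t: 4.97
position: [449.8, 322.8, -23.3]
eef_rot: [-3.141, -0.001, -3.08]
force: [0.9, 0.3, -0.3]
gripper_width: 0.548
finger_force: 0.0
```

Call:
servo_tool --motion '[{"dx":0,"dy":0,"dz":0,"turn":0,"fingers":-0.8},{"dx":0,"dy":0,"dz":0,"turn":0,"fingers":-0.8},{"dx":0,"dy":0,"dz":0,"turn":0,"fingers":-0.8},{"dx":0,"dy":0,"dz":0,"turn":0,"fingers":-0.8},{"dx":0,"dy":0,"dz":0,"turn":0,"fingers":-0.8},{"dx":0,"dy":0,"dz":0,"turn":0,"fingers":-0.8}]'

```text
t: 5.47
position: [450.2, 323.1, -22.8]
eef_rot: [3.142, 0.0, -3.08]
force: [0.5, 0.5, 1.1]
gripper_width: 0.099
finger_force: 0.0
```

Still above the piece. I'll use the nearly shut fingers as a gentle probe onto its top, which is at z=12.

Call:
servo_tool --motion '[{"dx":0,"dy":0,"dz":-2,"turn":0,"fingers":-0.8},{"dx":0,"dy":0,"dz":-2,"turn":0,"fingers":-0.8},{"dx":0,"dy":0,"dz":0,"turn":0,"fingers":-0.8}]'

```text
t: 5.72
position: [450.6, 323.4, -24.2]
eef_rot: [3.141, 0.001, -3.08]
force: [-5.2, -3.3, 22.0]
gripper_width: 0.098
finger_force: 10.5
```

Run:
```python
from h import *
o,im=snap('wrist','w6');print(o['position'],o['gripper_width'],o['finger_force'],o['force'])
a=im[150:480,160:480,::-1]
o,im=snap('side','s4'); b=cv2.resize(im[360:450,260:380,::-1],None,fx=3.667,fy=3.667,interpolation=cv2.INTER_CUBIC)
cv2.imwrite('pics/c6.png',np.hstack([a,b[:330]]))
```

```text
[450.57819073 323.38677026 -24.1707733 ] 0.09827889213737664 10.545078924042173 [-5.20300802 -3.26473872 22.02529674]
```

View pics/c6.png

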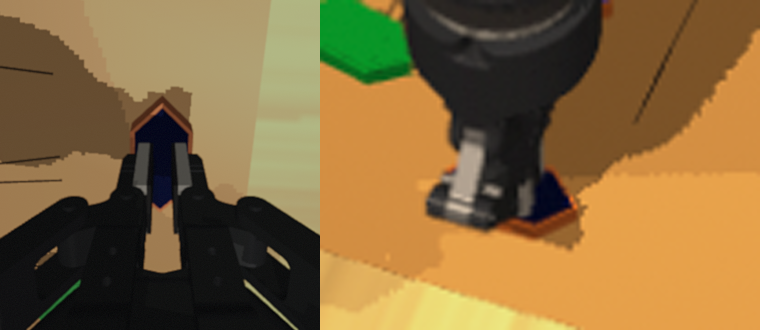

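Contact at TCP z≈−24 with 22 N, so the real tips are about 36 mm short of the reported TCP. The pads also look shifted in +x: their near edge is at crop row 143. I'll back off and compute.

Call:
servo_tool --motion '[{"dx":0,"dy":0,"dz":6,"turn":0,"fingers":-0.8},{"dx":0,"dy":0,"dz":0,"turn":0,"fingers":0.1},{"dx":0,"dy":0,"dz":0,"turn":0,"fingers":0.1}]'

```text
t: 6.07
position: [450.5, 323.3, -20.7]
eef_rot: [3.141, 0.001, -3.08]
force: [-0.2, -0.5, -0.2]
gripper_width: 0.368
finger_force: 0.0
```

Run:
```python
from h import *
o=sensors.get_obs();print(o['position'],o['force'])
o['position']=np.array([450.58,323.39,-24.17]); o['eef_rot']=[3.141,.001,-3.08]
print(ray('wrist',o,[(298,293),(350,293),(308,293),(337,293),(320,338),(320,355),(322,248),(322,356)],12).round(1))
im=cv2.imread('pics/w6.png')[:,:,::-1].copy()
M=np.array(camera_params('wrist')['mount']); print(M.round(2))
```

```text
[450.51773765 323.34709028 -20.70507523] [-0.22468237 -0.52395502 -0.18411655]
[[442.1 311.5  12. ]
 [440.5 336.1  12. ]
 [441.8 316.2  12. ]
 [440.9 329.9  12. ]
 [466.4 323.4  12. ]
 [476.4 324.   12. ]
 [418.7 321.4  12. ]
 [477.  325.   12. ]]
[[   0.     -0.95   -0.32   83.32]
 [   1.      0.     -0.      0.18]
 [   0.     -0.32    0.95 -178.65]
 [   0.      0.      0.      1.  ]]
```

No x offset after all: near pad edge at x≈441 puts the pad centre at 452. Only height is off, by about 36 mm. I'll descend to −34 and grip.

Call:
servo_tool --motion '[{"dx":0,"dy":0,"dz":0,"turn":0,"fingers":0.1},{"dx":0,"dy":0,"dz":0,"turn":0,"fingers":0.1},{"dx":0,"dy":0,"dz":-6,"turn":0,"fingers":0.1},{"dx":0,"dy":0,"dz":-7,"turn":0,"fingers":0.1},{"dx":0,"dy":0,"dz":0,"turn":0,"fingers":0.1},{"dx":0,"dy":0,"dz":0,"turn":0,"fingers":0.1}]'

```text
t: 6.57
position: [449.3, 322.4, -35.0]
eef_rot: [-3.14, -0.002, -3.08]
force: [-0.4, -0.5, -0.1]
gripper_width: 0.549
finger_force: 0.0
```

Call:
servo_tool --motion '[{"dx":0,"dy":0,"dz":0,"turn":0,"fingers":-0.8},{"dx":0,"dy":0,"dz":0,"turn":0,"fingers":-0.8},{"dx":0,"dy":0,"dz":0,"turn":0,"fingers":-0.8},{"dx":0,"dy":0,"dz":0,"turn":0,"fingers":-0.8},{"dx":0,"dy":0,"dz":0,"turn":0,"fingers":-0.8}]'

```text
t: 6.98
position: [450.2, 323.1, -33.8]
eef_rot: [3.141, 0.0, -3.08]
force: [-0.7, 0.0, -0.9]
gripper_width: 0.345
finger_force: 29.7
```

Navy gripped (0.345 × 85 = 29 mm, 30 N). I'll lift and carry it to the outline beside the moon.

Call:
servo_tool --motion '[{"dx":0,"dy":0,"dz":10,"turn":0,"fingers":-0.8},{"dx":0,"dy":0,"dz":25,"turn":0,"fingers":-0.8},{"dx":0,"dy":0,"dz":20,"turn":0,"fingers":-0.8},{"dx":0,"dy":0,"dz":0,"turn":0,"fingers":-0.8},{"dx":0,"dy":0,"dz":0,"turn":0,"fingers":-0.8}]' --force 40

```text
t: 7.4
position: [451.6, 324.1, 23.0]
eef_rot: [3.139, 0.003, -3.08]
force: [0.3, -0.0, -1.5]
gripper_width: 0.338
finger_force: 44.9
```

Call:
servo_tool --motion '[{"dx":6.5,"dy":-19.5,"dz":0,"turn":-0.025,"fingers":-0.8},{"dx":12.9,"dy":-38.5,"dz":0,"turn":0,"fingers":-0.8},{"dx":12.9,"dy":-38.5,"dz":0,"turn":0,"fingers":-0.8},{"dx":12.9,"dy":-38.5,"dz":0,"turn":0,"fingers":-0.8},{"dx":12.9,"dy":-38.5,"dz":0,"turn":0,"fingers":-0.8},{"dx":12.9,"dy":-38.5,"dz":0,"turn":0,"fingers":-0.8},{"dx":12.9,"dy":-38.5,"dz":0,"turn":0,"fingers":-0.8},{"dx":12.9,"dy":-38.5,"dz":0,"turn":0,"fingers":-0.8},{"dx":12.9,"dy":-38.5,"dz":0,"turn":0,"fingers":-0.8},{"dx":12.9,"dy":-38.5,"dz":0,"turn":0,"fingers":-0.8},{"dx":12.9,"dy":-38.5,"dz":0,"turn":0,"fingers":-0.8},{"dx":12.9,"dy":-38.5,"dz":0,"turn":0,"fingers":-0.8}]'

```text
t: 8.4
position: [597.7, -121.8, 20.0]
eef_rot: [3.141, -0.002, -3.106]
force: [0.5, 0.7, -0.8]
gripper_width: 0.334
finger_force: 44.9
```

Call:
servo_tool --motion '[{"dx":12,"dy":-19,"dz":0,"turn":0,"fingers":-0.8},{"dx":0,"dy":0,"dz":0,"turn":0,"fingers":-0.8},{"dx":0,"dy":0,"dz":0,"turn":0,"fingers":-0.8},{"dx":0,"dy":0,"dz":0,"turn":0,"fingers":-0.8}]'

```text
t: 8.73
position: [609.1, -138.3, 20.0]
eef_rot: [3.14, -0.003, -3.105]
force: [-0.6, 0.2, 0.0]
gripper_width: 0.337
finger_force: 44.9
```

Run:
```python
from h import *
o,im=snap('wrist','w7');print(o['position'],o['eef_rot'],o['gripper_width'],o['finger_force'],o['force'])
a=im[:,:,::-1]
cv2.imwrite('pics/c7.png',a)
```

```text
[ 609.06058228 -138.25166273   19.97541988] [ 3.14036075e+00 -2.76974104e-03 -3.10546186e+00] 0.33689981253722795 44.86190915107727 [-0.57712655  0.15595519  0.02217713]
```

View pics/c7.png

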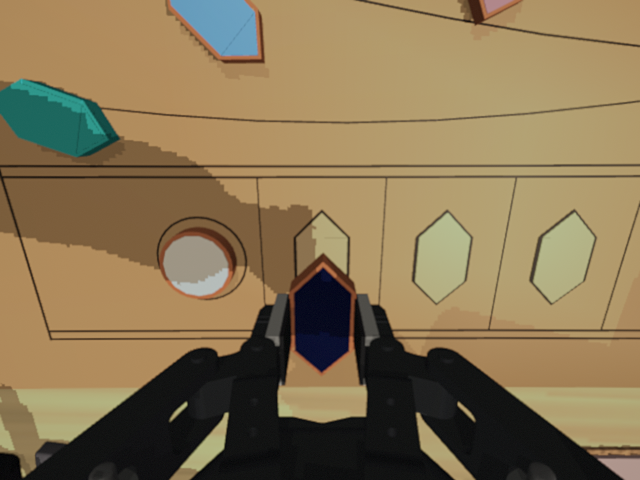

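Navy is held squarely at (322,318) over its outline (322,250), with the next outlines at (442,257) and (563,257). I'll check the target and the held piece.

Run:
```python
from h import *
o=sensors.get_obs(); im=cv2.imread('pics/w7.png')[:,:,::-1].copy()
for k,s,z in (('o3',(442,257),1),('o2',(563,257),1),('moon',(200,265),12),('sky',(225,20),12),('held',(322,318),65)):
    print(k,blob('wrist',o,im,s,z,16))
print(ray('wrist',o,[(294,238),(322,211),(350,238),(291,300),(354,300)],1).round(1), ray('wrist',o,[(322,262),(322,373)],65))
```

```text
o3 (array([601.79148092, -61.96661031]), np.float64(0.0292201818606796), np.float64(58.53159307970908), np.float64(30.793345403047176))
o2 (array([598.90606722,  14.18216315]), np.float64(0.02816633395696148), np.float64(58.28428914292969), np.float64(30.708607767012133))
moon (array([ 603.85035068, -215.6073562 ]), np.float64(-1.2343324866182646), np.float64(37.71056370389125), np.float64(28.810886571441365))
sky (array([ 480.61773632, -190.69730534]), np.float64(1.2350184031367604), np.float64(43.91729260593664), np.float64(25.37045634818888))
held (array([ 608.56489649, -138.23749496]), np.float64(-0.05335810481236384), np.float64(51.958171410412184), np.float64(25.574886354299792))
[[ 591.1 -155.9    1. ]
 [ 573.3 -139.1    1. ]
 [ 589.8 -121.     1. ]
 [ 634.5 -157.4    1. ]
 [ 632.9 -115.6    1. ]] [[ 580.6163144  -138.81643057   65.        ]
 [ 638.76677976 -136.64283556   65.        ]]
```

Call:
servo_tool --motion '[{"dx":-4,"dy":-0.5,"dz":-10,"turn":0,"fingers":-0.8},{"dx":0,"dy":0,"dz":-20,"turn":0,"fingers":-0.8},{"dx":0,"dy":0,"dz":-13,"turn":0,"fingers":-0.8},{"dx":0,"dy":0,"dz":-5,"turn":0,"fingers":-0.8},{"dx":0,"dy":0,"dz":-4,"turn":0,"fingers":-0.8},{"dx":0,"dy":0,"dz":0,"turn":0,"fingers":-0.8},{"dx":0,"dy":0,"dz":0,"turn":0,"fingers":-0.8}]'

```text
t: 9.37
position: [606.9, -138.9, -30.4]
eef_rot: [-3.141, 0.001, -3.105]
force: [0.1, 0.7, -0.1]
gripper_width: 0.33
finger_force: 44.9
```

Call:
servo_tool --motion '[{"dx":-2,"dy":0,"dz":-1.5,"turn":0,"fingers":-0.8},{"dx":0,"dy":0,"dz":-1.5,"turn":0,"fingers":-0.8},{"dx":0,"dy":0,"dz":0,"turn":0,"fingers":-0.8},{"dx":0,"dy":0,"dz":0,"turn":0,"fingers":-0.8}]'

```text
t: 9.7
position: [604.7, -139.5, -33.6]
eef_rot: [-3.141, 0.0, -3.105]
force: [1.2, -0.2, -0.4]
gripper_width: 0.335
finger_force: 44.9
```

Call:
servo_tool --motion '[{"dx":0,"dy":0,"dz":0,"turn":0,"fingers":-0.15},{"dx":0,"dy":0,"dz":0,"turn":0,"fingers":0},{"dx":0,"dy":0,"dz":0,"turn":0,"fingers":0.05},{"dx":0,"dy":0,"dz":0,"turn":0,"fingers":0.05},{"dx":0,"dy":0,"dz":20,"turn":0,"fingers":0.05},{"dx":0,"dy":0,"dz":40,"turn":0,"fingers":0.05},{"dx":0,"dy":0,"dz":0,"turn":0,"fingers":0.05}]'

```text
t: 10.28
position: [609.2, -140.5, 32.4]
eef_rot: [-3.139, 0.01, -3.105]
force: [1.8, -1.3, 0.9]
gripper_width: 0.523
finger_force: 0.0
```

Navy placed. Next is cobalt at (469.8, 215.3), angle about −0.14.

Call:
servo_tool --motion '[{"dx":-13.6,"dy":35.5,"dz":0,"turn":-0.018,"fingers":0.1},{"dx":-13.6,"dy":35.5,"dz":0,"turn":-0.018,"fingers":0.1},{"dx":-13.6,"dy":35.5,"dz":0,"turn":-0.018,"fingers":0.1},{"dx":-13.6,"dy":35.5,"dz":0,"turn":-0.018,"fingers":0.1},{"dx":-13.6,"dy":35.5,"dz":0,"turn":-0.018,"fingers":0.1},{"dx":-13.6,"dy":35.5,"dz":0,"turn":-0.018,"fingers":0.1},{"dx":-13.6,"dy":35.5,"dz":0,"turn":-0.018,"fingers":0.1},{"dx":-13.6,"dy":35.5,"dz":0,"turn":-0.018,"fingers":0.1},{"dx":-13.6,"dy":35.5,"dz":0,"turn":-0.018,"fingers":0.1},{"dx":-13.6,"dy":35.5,"dz":0,"turn":-0.018,"fingers":0.1},{"dx":0,"dy":0,"dz":0,"turn":0,"fingers":0.1},{"dx":0,"dy":0,"dz":0,"turn":0,"fingers":0.1}]'

```text
t: 11.28
position: [468.2, 217.5, 26.4]
eef_rot: [3.141, 0.001, 3.002]
force: [-0.4, -0.2, -0.4]
gripper_width: 0.55
finger_force: 0.0
```

Run:
```python
from h import *
o,im=snap('wrist','w8');print(o['position'],o['eef_rot'][2])
p,f,Rc,c=pose('wrist',o)
q=(np.array([469.8,215.3,12])-c)@Rc; s=(q[:2]/q[2]*f+[p['cx'],p['cy']]).astype(int); print(s)
print(blob('wrist',o,im,(int(s[0]),int(s[1])),12))
o,im=snap('side','s5')
print(blob('side',o,im,(323,203),12))
```

```text
[468.2173101  217.48829473  26.40184992] 3.002225730200556
[319 271]
(array([460.78408486, 213.58522791]), np.float64(-0.26980652518463577), np.float64(28.942898410154484), np.float64(18.892862693426384))
(array([ 677.34546887, -713.76766034]), np.float64(1.495708549108614), np.float64(1230.903310507067), np.float64(470.4214503986908))
```

Call:
servo_tool --motion '[{"dx":1.5,"dy":-2,"dz":-20,"turn":0,"fingers":0.1},{"dx":0,"dy":0,"dz":-25,"turn":0,"fingers":0.1},{"dx":0,"dy":0,"dz":-10,"turn":0,"fingers":0.1},{"dx":0,"dy":0,"dz":-5,"turn":0,"fingers":0.1},{"dx":0,"dy":0,"dz":0,"turn":0,"fingers":0.1},{"dx":0,"dy":0,"dz":0,"turn":0,"fingers":0.1},{"dx":0,"dy":0,"dz":0,"turn":0,"fingers":0.1}]' --force 40

```text
t: 11.97
position: [471.1, 213.7, -33.0]
eef_rot: [3.141, 0.001, 2.997]
force: [-0.3, 0.6, -0.1]
gripper_width: 0.549
finger_force: 0.0
```

Call:
servo_tool --motion '[{"dx":0,"dy":0,"dz":0,"turn":0,"fingers":-0.8},{"dx":0,"dy":0,"dz":0,"turn":0,"fingers":-0.8},{"dx":0,"dy":0,"dz":0,"turn":0,"fingers":-0.8},{"dx":0,"dy":0,"dz":0,"turn":0,"fingers":-0.8},{"dx":0,"dy":0,"dz":0,"turn":0,"fingers":-0.8}]'

```text
t: 12.38
position: [471.2, 214.0, -32.7]
eef_rot: [3.141, 0.002, 2.998]
force: [-0.5, -0.5, 6.7]
gripper_width: 0.334
finger_force: 40.0
```

Call:
servo_tool --motion '[{"dx":0,"dy":0,"dz":10,"turn":0,"fingers":-0.8},{"dx":0,"dy":0,"dz":25,"turn":0,"fingers":-0.8},{"dx":0,"dy":0,"dz":20,"turn":0,"fingers":-0.8},{"dx":0,"dy":0,"dz":0,"turn":0,"fingers":-0.8},{"dx":0,"dy":0,"dz":0,"turn":0,"fingers":-0.8}]'

```text
t: 12.8
position: [471.4, 214.3, 22.7]
eef_rot: [3.14, 0.003, 2.998]
force: [0.8, -1.2, -0.5]
gripper_width: 0.333
finger_force: 39.6
```

Call:
servo_tool --motion '[{"dx":16.5,"dy":-34.6,"dz":0,"turn":0.0225,"fingers":-0.8},{"dx":16.5,"dy":-34.6,"dz":0,"turn":0.0225,"fingers":-0.8},{"dx":16.5,"dy":-34.6,"dz":0,"turn":0.0225,"fingers":-0.8},{"dx":16.5,"dy":-34.6,"dz":0,"turn":0.0225,"fingers":-0.8},{"dx":16.5,"dy":-34.6,"dz":0,"turn":0.0225,"fingers":-0.8},{"dx":16.5,"dy":-34.6,"dz":0,"turn":0.0225,"fingers":-0.8},{"dx":16.5,"dy":-34.6,"dz":0,"turn":0.0225,"fingers":-0.8},{"dx":16.5,"dy":-34.6,"dz":0,"turn":0.0225,"fingers":-0.8},{"dx":0,"dy":0,"dz":0,"turn":0,"fingers":-0.8},{"dx":0,"dy":0,"dz":0,"turn":0,"fingers":-0.8},{"dx":0,"dy":0,"dz":0,"turn":0,"fingers":-0.8}]'

```text
t: 13.72
position: [600.5, -63.0, 19.8]
eef_rot: [3.141, -0.003, -3.106]
force: [-0.1, 0.4, -0.8]
gripper_width: 0.336
finger_force: 39.8
```

Call:
servo_tool --motion '[{"dx":2.5,"dy":0,"dz":-10,"turn":0,"fingers":-0.8},{"dx":0,"dy":0,"dz":-20,"turn":0,"fingers":-0.8},{"dx":0,"dy":0,"dz":-13,"turn":0,"fingers":-0.8},{"dx":0,"dy":0,"dz":-6,"turn":0,"fingers":-0.8},{"dx":0,"dy":0,"dz":0,"turn":0,"fingers":-0.8},{"dx":0,"dy":0,"dz":0,"turn":0,"fingers":-0.8},{"dx":0,"dy":0,"dz":0,"turn":0,"fingers":-0.8}]'

```text
t: 14.3
position: [605.1, -62.7, -27.3]
eef_rot: [-3.141, 0.001, -3.105]
force: [-0.0, -0.2, 0.4]
gripper_width: 0.338
finger_force: 39.8
```

Call:
servo_tool --motion '[{"dx":-1,"dy":0,"dz":-2.5,"turn":0,"fingers":-0.8},{"dx":-1,"dy":0,"dz":-2.5,"turn":0,"fingers":-0.8},{"dx":0,"dy":0,"dz":0,"turn":0,"fingers":-0.8},{"dx":0,"dy":0,"dz":0,"turn":0,"fingers":-0.8}]'

```text
t: 14.63
position: [602.7, -63.3, -32.6]
eef_rot: [3.142, 0.0, -3.106]
force: [-0.5, -0.2, 0.1]
gripper_width: 0.336
finger_force: 39.8
```

Call:
servo_tool --motion '[{"dx":0,"dy":0,"dz":0,"turn":0,"fingers":-0.15},{"dx":0,"dy":0,"dz":0,"turn":0,"fingers":0},{"dx":0,"dy":0,"dz":0,"turn":0,"fingers":0.05},{"dx":0,"dy":0,"dz":0,"turn":0,"fingers":0.05},{"dx":0,"dy":0,"dz":20,"turn":0,"fingers":0.05},{"dx":0,"dy":0,"dz":40,"turn":0,"fingers":0.05},{"dx":0,"dy":0,"dz":0,"turn":0,"fingers":0.05}]'

```text
t: 15.22
position: [607.2, -63.7, 33.2]
eef_rot: [-3.14, 0.01, -3.105]
force: [1.3, 0.5, 1.6]
gripper_width: 0.52
finger_force: 0.0
```

Call:
servo_tool --motion '[{"dx":-18.5,"dy":-18.8,"dz":0,"turn":0.113,"fingers":0.1},{"dx":-18.5,"dy":-18.8,"dz":0,"turn":0.113,"fingers":0.1},{"dx":-18.5,"dy":-18.8,"dz":0,"turn":0.113,"fingers":0.1},{"dx":-18.5,"dy":-18.8,"dz":0,"turn":0.113,"fingers":0.1},{"dx":-18.5,"dy":-18.8,"dz":0,"turn":0.113,"fingers":0.1},{"dx":-18.5,"dy":-18.8,"dz":0,"turn":0.113,"fingers":0.1},{"dx":-18.5,"dy":-18.8,"dz":0,"turn":0.113,"fingers":0.1},{"dx":0,"dy":0,"dz":0,"turn":0,"fingers":0.1},{"dx":0,"dy":0,"dz":0,"turn":0,"fingers":0.1},{"dx":0,"dy":0,"dz":0,"turn":0,"fingers":0.1}]'

```text
t: 16.05
position: [473.8, -194.9, 27.4]
eef_rot: [-3.141, 0.001, -2.316]
force: [0.6, -0.3, 0.2]
gripper_width: 0.55
finger_force: 0.0
```

Run:
```python
from h import *
o,im=snap('wrist','w9');print(o['position'],o['eef_rot'][2]%np.pi)
p,f,Rc,c=pose('wrist',o)
q=(np.array([473.5,-194.5,12])-c)@Rc; s=(q[:2]/q[2]*f+[p['cx'],p['cy']]).astype(int); print(s)
print(blob('wrist',o,im,(int(s[0]),int(s[1])),12))
o,im=snap('side','s6'); cv2.imwrite('pics/m.png',np.hstack([cv2.imread('pics/w9.png')[::1,80:560],cv2.imread('pics/s6.png')[120:360,240:480].repeat(2,0)[:, :320]]))
```

```text
[ 473.78731688 -194.93456327   27.39373985] 0.8257202494984885
[322 268]
(array([ 474.04763754, -195.28579561]), np.float64(0.82599585845878), np.float64(52.49339678385319), np.float64(24.95159022127349))
```

View pics/m.png

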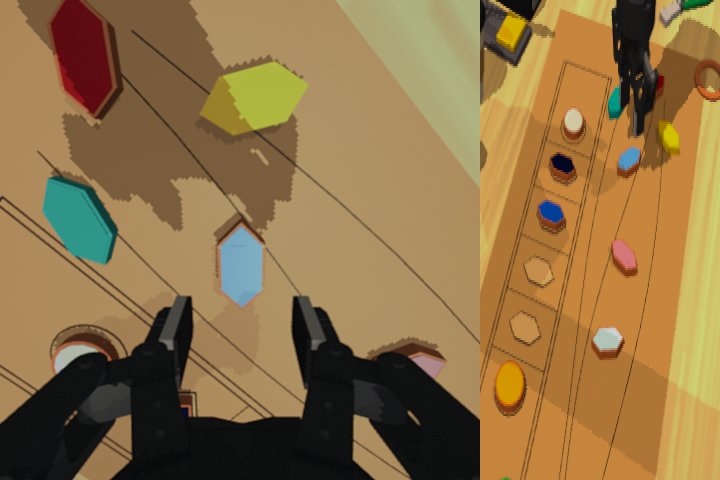

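Sky is aligned at (240,265) between the fingers. Navy and cobalt lie in the two outlines by the moon. Descend and grip.

Call:
servo_tool --motion '[{"dx":0,"dy":0,"dz":-20,"turn":0,"fingers":0.1},{"dx":0,"dy":0,"dz":-25,"turn":0,"fingers":0.1},{"dx":0,"dy":0,"dz":-10,"turn":0,"fingers":0.1},{"dx":0,"dy":0,"dz":-6,"turn":0,"fingers":0.1},{"dx":0,"dy":0,"dz":0,"turn":0,"fingers":0.1},{"dx":0,"dy":0,"dz":0,"turn":0,"fingers":0.1},{"dx":0,"dy":0,"dz":0,"turn":0,"fingers":0.1}]'

```text
t: 16.73
position: [474.2, -195.0, -33.1]
eef_rot: [-3.14, 0.001, -2.314]
force: [0.0, 0.5, -0.5]
gripper_width: 0.551
finger_force: 0.0
```

Call:
servo_tool --motion '[{"dx":0,"dy":0,"dz":0,"turn":0,"fingers":-0.8},{"dx":0,"dy":0,"dz":0,"turn":0,"fingers":-0.8},{"dx":0,"dy":0,"dz":0,"turn":0,"fingers":-0.8},{"dx":0,"dy":0,"dz":0,"turn":0,"fingers":-0.8},{"dx":0,"dy":0,"dz":0,"turn":0,"fingers":-0.8}]'

```text
t: 17.15
position: [474.2, -195.2, -32.7]
eef_rot: [-3.139, 0.001, -2.314]
force: [0.2, 0.6, 6.6]
gripper_width: 0.334
finger_force: 40.0
```

Call:
servo_tool --motion '[{"dx":0,"dy":0,"dz":10,"turn":0,"fingers":-0.8},{"dx":0,"dy":0,"dz":25,"turn":0,"fingers":-0.8},{"dx":0,"dy":0,"dz":20,"turn":0,"fingers":-0.8},{"dx":0,"dy":0,"dz":0,"turn":0,"fingers":-0.8},{"dx":0,"dy":0,"dz":0,"turn":0,"fingers":-0.8}]'

```text
t: 17.57
position: [474.4, -195.4, 22.7]
eef_rot: [-3.138, 0.001, -2.314]
force: [-0.0, 0.7, -0.7]
gripper_width: 0.335
finger_force: 39.7
```

Call:
servo_tool --motion '[{"dx":17.8,"dy":29.9,"dz":0,"turn":-0.113,"fingers":-0.8},{"dx":17.8,"dy":29.9,"dz":0,"turn":-0.113,"fingers":-0.8},{"dx":17.8,"dy":29.9,"dz":0,"turn":-0.113,"fingers":-0.8},{"dx":17.8,"dy":29.9,"dz":0,"turn":-0.113,"fingers":-0.8},{"dx":17.8,"dy":29.9,"dz":0,"turn":-0.113,"fingers":-0.8},{"dx":17.8,"dy":29.9,"dz":0,"turn":-0.113,"fingers":-0.8},{"dx":17.8,"dy":29.9,"dz":0,"turn":-0.113,"fingers":-0.8},{"dx":0,"dy":0,"dz":0,"turn":0,"fingers":-0.8},{"dx":0,"dy":0,"dz":0,"turn":0,"fingers":-0.8},{"dx":0,"dy":0,"dz":0,"turn":0,"fingers":-0.8}]'

```text
t: 18.4
position: [596.0, 14.3, 19.9]
eef_rot: [-3.141, -0.003, -3.104]
force: [0.1, -0.7, -0.6]
gripper_width: 0.335
finger_force: 39.7
```

Call:
servo_tool --motion '[{"dx":0,"dy":0,"dz":-10,"turn":0,"fingers":-0.8},{"dx":0,"dy":0,"dz":-20,"turn":0,"fingers":-0.8},{"dx":0,"dy":0,"dz":-13,"turn":0,"fingers":-0.8},{"dx":0,"dy":0,"dz":-6,"turn":0,"fingers":-0.8},{"dx":0,"dy":0,"dz":0,"turn":0,"fingers":-0.8},{"dx":0,"dy":0,"dz":0,"turn":0,"fingers":-0.8},{"dx":0,"dy":0,"dz":0,"turn":0,"fingers":-0.8}]'

```text
t: 18.98
position: [598.1, 14.0, -27.3]
eef_rot: [-3.142, 0.001, -3.106]
force: [-0.4, 0.5, 0.1]
gripper_width: 0.334
finger_force: 39.7
```

Call:
servo_tool --motion '[{"dx":0.5,"dy":0,"dz":-2.5,"turn":0,"fingers":-0.8},{"dx":0.5,"dy":0,"dz":-2.5,"turn":0,"fingers":-0.8},{"dx":0,"dy":0,"dz":0,"turn":0,"fingers":-0.8},{"dx":0,"dy":0,"dz":0,"turn":0,"fingers":-0.8}]'

```text
t: 19.32
position: [599.1, 14.6, -32.6]
eef_rot: [-3.142, 0.001, -3.105]
force: [-0.4, -1.1, -0.1]
gripper_width: 0.339
finger_force: 39.7
```

Call:
servo_tool --motion '[{"dx":0,"dy":0,"dz":0,"turn":0,"fingers":-0.15},{"dx":0,"dy":0,"dz":0,"turn":0,"fingers":0},{"dx":0,"dy":0,"dz":0,"turn":0,"fingers":0.05},{"dx":0,"dy":0,"dz":0,"turn":0,"fingers":0.05},{"dx":0,"dy":0,"dz":20,"turn":0,"fingers":0.05},{"dx":0,"dy":0,"dz":40,"turn":0,"fingers":0.05},{"dx":0,"dy":0,"dz":0,"turn":0,"fingers":0.05}]'

```text
t: 19.9
position: [603.4, 14.6, 33.2]
eef_rot: [-3.141, 0.01, -3.105]
force: [1.6, 0.6, 0.5]
gripper_width: 0.522
finger_force: 0.0
```

Call:
servo_tool --motion '[{"dx":-31.3,"dy":8.7,"dz":0,"turn":0.067,"fingers":0.1},{"dx":-31.3,"dy":8.7,"dz":0,"turn":0.067,"fingers":0.1},{"dx":-31.3,"dy":8.7,"dz":0,"turn":0.067,"fingers":0.1},{"dx":-31.3,"dy":8.7,"dz":0,"turn":0.067,"fingers":0.1},{"dx":-31.3,"dy":8.7,"dz":0,"turn":0.067,"fingers":0.1},{"dx":0,"dy":0,"dz":0,"turn":0,"fingers":0.1},{"dx":0,"dy":0,"dz":0,"turn":0,"fingers":0.1},{"dx":0,"dy":0,"dz":0,"turn":0,"fingers":0.1}]'

```text
t: 20.57
position: [443.6, 58.2, 27.7]
eef_rot: [-3.141, 0.003, -2.771]
force: [0.3, 0.6, 0.2]
gripper_width: 0.551
finger_force: 0.0
```

Run:
```python
from h import *
o,im=snap('wrist','w10');print(o['position'],o['eef_rot'][2]%np.pi)
p,f,Rc,c=pose('wrist',o)
q=(np.array([442.7,57.8,12])-c)@Rc; s=(q[:2]/q[2]*f+[p['cx'],p['cy']]).astype(int); print(s,im[s[1],s[0]])
print(blob('wrist',o,im,(int(s[0]),int(s[1])),12))
```

```text
[443.59351217  58.17864531  27.68466371] 0.3710771131366264
[321 266] [175 182 191]
(array([448.36110478,  58.73618211]), np.float64(0.5559430436331074), np.float64(43.71119758622558), np.float64(28.839988415118516))
```

Call:
servo_tool --motion '[{"dx":0,"dy":0,"dz":-20,"turn":0,"fingers":0.1},{"dx":0,"dy":0,"dz":-25,"turn":0,"fingers":0.1},{"dx":0,"dy":0,"dz":-10,"turn":0,"fingers":0.1},{"dx":0,"dy":0,"dz":-6,"turn":0,"fingers":0.1},{"dx":0,"dy":0,"dz":0,"turn":0,"fingers":0.1},{"dx":0,"dy":0,"dz":0,"turn":0,"fingers":0.1},{"dx":0,"dy":0,"dz":0,"turn":0,"fingers":0.1}]'

```text
t: 21.2
position: [443.7, 58.0, -33.2]
eef_rot: [-3.141, 0.002, -2.771]
force: [-0.1, 0.3, -1.0]
gripper_width: 0.551
finger_force: 0.0
```

Call:
servo_tool --motion '[{"dx":0,"dy":0,"dz":0,"turn":0,"fingers":-0.8},{"dx":0,"dy":0,"dz":0,"turn":0,"fingers":-0.8},{"dx":0,"dy":0,"dz":0,"turn":0,"fingers":-0.8},{"dx":0,"dy":0,"dz":0,"turn":0,"fingers":-0.8},{"dx":0,"dy":0,"dz":0,"turn":0,"fingers":-0.8}]'

```text
t: 21.62
position: [443.4, 58.1, -32.9]
eef_rot: [-3.141, 0.002, -2.77]
force: [-0.1, -0.1, 7.6]
gripper_width: 0.335
finger_force: 40.1
```

Call:
servo_tool --motion '[{"dx":0,"dy":0,"dz":10,"turn":0,"fingers":-0.8},{"dx":0,"dy":0,"dz":25,"turn":0,"fingers":-0.8},{"dx":0,"dy":0,"dz":20,"turn":0,"fingers":-0.8},{"dx":0,"dy":0,"dz":0,"turn":0,"fingers":-0.8},{"dx":0,"dy":0,"dz":0,"turn":0,"fingers":-0.8}]'

```text
t: 22.03
position: [443.5, 58.2, 22.1]
eef_rot: [-3.141, 0.003, -2.77]
force: [-0.2, 0.4, -1.4]
gripper_width: 0.339
finger_force: 39.7
```

Call:
servo_tool --motion '[{"dx":30.5,"dy":6.3,"dz":0,"turn":-0.067,"fingers":-0.8},{"dx":30.5,"dy":6.3,"dz":0,"turn":-0.067,"fingers":-0.8},{"dx":30.5,"dy":6.3,"dz":0,"turn":-0.067,"fingers":-0.8},{"dx":30.5,"dy":6.3,"dz":0,"turn":-0.067,"fingers":-0.8},{"dx":30.5,"dy":6.3,"dz":0,"turn":-0.067,"fingers":-0.8},{"dx":0,"dy":0,"dz":0,"turn":0,"fingers":-0.8},{"dx":0,"dy":0,"dz":0,"turn":0,"fingers":-0.8},{"dx":0,"dy":0,"dz":0,"turn":0,"fingers":-0.8}]'

```text
t: 22.7
position: [592.5, 89.2, 19.4]
eef_rot: [-3.141, -0.004, -3.105]
force: [0.2, -0.2, -0.1]
gripper_width: 0.336
finger_force: 39.7
```

Call:
servo_tool --motion '[{"dx":0,"dy":0,"dz":-10,"turn":0,"fingers":-0.8},{"dx":0,"dy":0,"dz":-20,"turn":0,"fingers":-0.8},{"dx":0,"dy":0,"dz":-13,"turn":0,"fingers":-0.8},{"dx":0,"dy":0,"dz":-6,"turn":0,"fingers":-0.8},{"dx":0,"dy":0,"dz":0,"turn":0,"fingers":-0.8},{"dx":0,"dy":0,"dz":0,"turn":0,"fingers":-0.8},{"dx":0,"dy":0,"dz":0,"turn":0,"fingers":-0.8}]'

```text
t: 23.28
position: [594.9, 89.5, -27.2]
eef_rot: [3.141, 0.001, -3.105]
force: [-0.5, -0.1, 0.6]
gripper_width: 0.336
finger_force: 39.7
```

Call:
servo_tool --motion '[{"dx":1,"dy":0,"dz":-2.5,"turn":0,"fingers":-0.8},{"dx":0.5,"dy":0,"dz":-3,"turn":0,"fingers":-0.8},{"dx":0,"dy":0,"dz":0,"turn":0,"fingers":-0.8},{"dx":0,"dy":0,"dz":0,"turn":0,"fingers":-0.8}]'

```text
t: 23.62
position: [597.3, 89.6, -32.8]
eef_rot: [3.141, 0.002, -3.105]
force: [1.3, -0.3, 0.9]
gripper_width: 0.339
finger_force: 39.9
```

Call:
servo_tool --motion '[{"dx":0,"dy":0,"dz":0,"turn":0,"fingers":-0.15},{"dx":0,"dy":0,"dz":0,"turn":0,"fingers":0},{"dx":0,"dy":0,"dz":0,"turn":0,"fingers":0.0},{"dx":0,"dy":0,"dz":0,"turn":0,"fingers":0.0},{"dx":0,"dy":0,"dz":20,"turn":0,"fingers":0.0},{"dx":0,"dy":0,"dz":40,"turn":0,"fingers":0.0},{"dx":0,"dy":0,"dz":40,"turn":0,"fingers":0.0},{"dx":-40,"dy":0,"dz":0,"turn":0,"fingers":0.0},{"dx":-40,"dy":0,"dz":0,"turn":0,"fingers":0.0},{"dx":-40,"dy":0,"dz":0,"turn":0,"fingers":0.0},{"dx":-40,"dy":0,"dz":0,"turn":0,"fingers":0.0},{"dx":-40,"dy":0,"dz":0,"turn":0,"fingers":0.0}]'

```text
t: 24.62
position: [394.2, 89.3, 66.5]
eef_rot: [3.142, 0.0, -3.106]
force: [0.1, 0.4, -0.7]
gripper_width: 0.498
finger_force: 0.0
```

Run:
```python
from h import *
S=dict(side=dict(sun=(269,312),moon=(333,181),ice=(285,281),sky=(299,253),cobalt=(311,227),navy=(323,203)),
scene=dict(sun=(379,214),moon=(258,346),ice=(358,238),sky=(335,263),cobalt=(311,289),navy=(286,317)))
for n in S:
    o,im=snap(n,n+'F')
    for k,s in S[n].items():
        c,a,l,w=blob(n,o,im,s,12); print(n,k,c.round(1),round(float(a),3),round(float(l)),round(float(w)))
cv2.imwrite('pics/F.png',cv2.resize(cv2.imread('pics/sideF.png')[130:380,180:400],None,fx=2.4,fy=2.4))
```

```text
side sun [592.7 166.6] 0.887 43 41
side moon [ 606.6 -213.1] 0.088 33 31
side ice [596.   90.3] 0.069 46 22
side sky [597.8  15.4] 0.062 46 21
side cobalt [600.9 -62. ] 0.073 42 18
side navy [ 603.8 -138.2] 0.03 40 18
scene sun [593.3 165.9] 0.347 47 47
scene moon [ 607.2 -215. ] 1.0 36 36
scene ice [597.   89.6] 0.047 49 23
scene sky [598.7  14.5] 0.034 46 22
scene cobalt [601.7 -63.4] 0.068 45 20
scene navy [ 605.3 -139.6] 0.017 44 20
```

View pics/F.png

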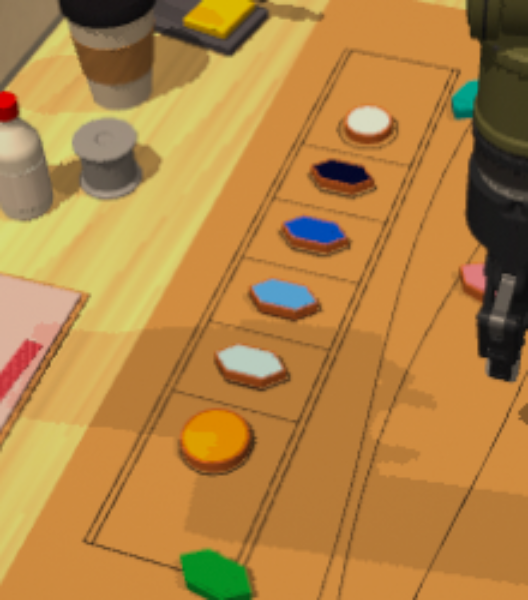

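All four are in order, within about 2 mm of centre, and the sun and moon are unmoved.

```bash
python3 -c "
from station import manip; print(manip.job_done())"
```

```text
the job is handed in; nothing more can be done
None
```

The job is handed in: ice, sky, cobalt and navy lie from the sun to the moon, each about 2 mm or less from its outline's centre by the cameras and turned to match, with the sun and moon unmoved; the hand-in gave no verdict.

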